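# Unlatch the sandwich grill and hold its lid half open

### The job

I want to wipe the plates of the sandwich grill with both hands, but its lid drops shut by itself. Press the red release paddle at its front right down to its stop so that the lid springs ajar, let the paddle come up again, then raise the lid by its black grip to 45 degrees and hold it still there: finish while still holding it, and leave the other things on the worktop where they are.

Things in the scene. Friction and masses are not known exactly. Their poses are not given: they have to be found in the camera images.
- grill_base: base of a compact sandwich grill, fixed: dark grey rounded shell 190 x 230 mm (x, y), 48 mm high; with lid shut the shell is 85 mm high, the top of the lid's grip 126 mm. Origin: centre of its underside on the worktop. -x points out of the front (red paddle side, toward the robot), y lies along the hinge, z up. Stands turned by +24 to +69 degrees about z. Its lead lies unplugged close behind it.
- grill_lid (a joint): angle of the lid (0.36 to 0.5 kg, 190 x 230 mm) about the hinge at the back, rad: 0 = shut, grows as the front rises, stop at 1.4; 45 degrees = 0.785. Starts latched at about 0.01; freed by the paddle, it is pushed ajar by two sprung pins to about 0.15. Nothing holds it any higher: let go, it drops back to about 0.15.
- grill_paddle (a joint): angle of the red release paddle about its pin across the front of the base, rad: 0 = up (a spring returns it), 0.35 = right down at its stop. The spring asks about 3.5 N at the tread to start and 8 N at the stop. The steel hook above it lets go of the lid from about 0.17.
- lid_grip (a point): centre of the black grip on top of the lid near its front: block 50 mm (x) x 24 mm (y, along the hinge) x 27 mm (z), 13 mm clear of the lid on two 12 mm steel stems. When shut: 112 mm above the worktop, 145 mm in front of the hinge axis, 60 mm above it. Axes as the base's when shut; they turn with the lid. Pinched by its 24 mm sides it can pivot between the fingertips as the lid turns.
- lid_hinge (a point): middle of the lid's hinge axis, at the back of the base, 52 mm above the worktop; the axis runs along y of this frame (the base's axes). Mind the wall cabinets beyond it: their bar handles hang at x = 0.54 m from 0.52 m above the worktop up, so lean the hand back toward the robot while the lid is held up.
- paddle_tread (a point): point to press, on top of the red ribbed tread (36 mm in x, 52 mm in y) of the paddle in front of the grill: 2 mm in front of the tread's middle, 131 mm in front of the base's centre, 41 mm above the worktop when up, about 13 mm lower at the stop. Axes as the base's when up.
- espresso_cup: white espresso cup, 58 x 85 x 56 mm with its ear; a bystander; origin at the centre of its underside
- coffee_spoon: steel teaspoon lying flat, 137 x 28 x 13 mm; a bystander; origin at the centre of its underside
- capsule_2: blue coffee capsule standing rim down, 39 mm across, 24 mm high; a bystander; origin at the centre of its underside
- capsule_3: pale grey coffee capsule standing rim down, 39 mm across, 24 mm high; a bystander; origin at the centre of its underside
- salt: salt shaker, 44 mm across, 90 mm high; a bystander; origin at the centre of its underside
- tuna_tin: low food tin, 75 mm across, 58 mm high; a bystander; origin at the centre of its underside

How it is judged:
By the outcome, as a careful person would: the job done as asked, in the order asked, and still so for the second after the job is handed in, while the arm keeps its last pose, push and grip.
It also fails if it takes over 48 s, if anything falls off the work surface, if the arm or the gripper's body presses on something with over 40 N, if the wrist force passes 120 N, or if a joint passes its speed limit or range.

### The arm

A 6-joint arm with a two-finger parallel gripper is mounted at the origin on a cart in front of the work surface, level with it; the furniture and walls round the work are solid. World frame = base frame: x ahead of the robot, y to its left, z up, the work surface at z = 0. Lengths are in m, angles in rad, forces in N, time in s.
With the tool pointing down it reaches from about 0.275 to 0.825 m from the base axis. Payload 5.2 kg.
Tool frame: the origin (TCP) lies between the finger pads; the fingertips stand 14 mm ahead of it and the grasp point (between the pads) lies 5 mm behind it; z points along the fingers, y is the line along which they close (so a half turn about z gives the same grasp; the last joint's range is limited). The gripper opens to 93 mm and grips with 3 to 60 N. Pads are 15 mm wide; open, the fingers measure 128 mm over their backs; the gripper's body (75 mm by 188 mm) begins 65 mm behind the grasp point.
Start: joints at [-1.477, 0.259, 1.535, -0, 1.348, -0.203], TCP at [0.161, -0.526, 0.195] pointing down, gripper open.
Joint ranges: [-3.14, 3.14], [-0.91, 2.08], [0.19, 2.58], [-1.22, 4.36], [0.22, 2.71], [-3.12, 3.12]. Speed limits (rad/s): [2.57, 2.57, 3.14, 3.14, 3.14, 3.14].

### API

Orientations are given as a unit quaternion [x, y, z, w].
In Python, from plant import env gives the robot as it stands. The module is installed in compiled form; this text tells all that it offers.
- The arm moves only by the shell command python3 -m crank 'ROWS'. ROWS is a JSON object of lists of equal length, an entry for each row: "twist": the turn, a rotation vector about the tool's x, y, z in degrees, a list of three; "travel": the shift along the tool's x, y, z in cm, a list of three; "grip": the closure, from -1 (fully open) to 1 (shut). In form: {"twist": [[rx, ry, rz], ...], "travel": [[x, y, z], ...], "grip": [grip, ...]}. A call has 1 to 8 rows; each row shifts and turns the commanded pose from where the row before left it, along the tool's axes as they then stand; what a row does not reach is not made up. A row lasts 1/8 s, in which the tool goes at most 62.5 mm and 10.7 degrees, less where a joint would pass 70% of its speed; a pose out of reach is approached as far as the arm can. A call is refused whole if a number of a shift passes 6.25 or a number of a turn 10.7, either way. A call with a gripper value outside its range is refused whole. The fingers move at their own pace and stop on an object; the grip force is fixed at half the most. Time passes only in rows, so rows that do not move let the fingers close. It gives the time, the measured TCP pose, the force, the opening and the grip force at its end, in the units of the state.
- env.get_state(): the state, without advancing time (a new reading comes with each control period).
- env.get_image(name): name is "scene" or "top" or "wrist"; returns a dict with "pixels" (480x640x3 uint8, blue, green, red), "fx", "fy", "cx", "cy" (pixels), "pose" (4x4, takes a point from camera to world coordinates). Camera axes: x right, y down, z forward; pixel columns grow to the right and rows downward; lengths in m; the calibration is good to about 2 mm. A picture is of the moment at which its call begins. There is no depth.
- env.job_done(): hands the job in; it is judged then, once.
The state is a dict: "time": time; "q": joint angles; "joint_vel": joint speeds; "joint_torque": joint torques, N m; "position": TCP position; "orientation": TCP orientation; "contact_force": force on the tool from outside, world axes, zero at the start; "wrist_torque": the same for the moment, N m; "width": finger opening in m; "gripper_force": force on a finger pad.
Only numpy, scipy, OpenCV 4.12 (cv2) and the standard library are available. Lean on these libraries where they do the work, as an engineer would, in place of code of your own. Each camera call takes 0.05 s, during which the arm holds its last target. There are 200 camera calls.

## Working session

There is one attempt and no reset: what is moved stays moved. The work goes in short steps, Python scripts to look and compute and a shell command to move; the robot and the scene stay as the last step left them, time stands still between calls to the robot, and variables do not carry over. Pictures are saved under pics/ and viewed, at most 10 in all, crops included, and the job is handed in when it is done.

```bash
mkdir -p pics; python3 - <<'E'
from plant import env
import cv2,numpy as np
s=env.get_state();print({k:np.round(v,3).tolist() for k,v in s.items()})
for n in("scene","top"):
    d=env.get_image(n);cv2.imwrite(f"pics/{n}0.png",d["pixels"]);print(n,d["fx"],d["cx"],d["cy"],np.round(d["pose"],3).tolist())
E
```

```text
{'time': 0.0, 'q': [-1.477, 0.259, 1.536, -0.0, 1.348, -0.203], 'joint_vel': [-0.001, -0.0, -0.001, 0.001, -0.001, -0.001], 'joint_torque': [0.0, -43.731, -28.4, 0.072, 0.041, -0.0], 'position': [0.161, -0.525, 0.194], 'orientation': [0.989, 0.148, 0.0, -0.001], 'contact_force': [0.109, 0.186, 1.059], 'wrist_torque': [0.042, -0.032, 0.029], 'gripper_force': 0.0, 'width': 0.093}
scene 598.9060260844224 307.2341678665545 237.5105252120308 [[-0.678, -0.363, 0.639, -0.562], [-0.735, 0.355, -0.578, 1.021], [-0.017, -0.861, -0.508, 0.923], [0.0, 0.0, 0.0, 1.0]]
top 501.05717781449374 314.39499061448106 238.17093425363078 [[0.006, -0.996, 0.084, 0.371], [-1.0, -0.004, 0.013, 0.071], [-0.012, -0.084, -0.996, 1.237], [0.0, 0.0, 0.0, 1.0]]
```

View pics/scene0.png

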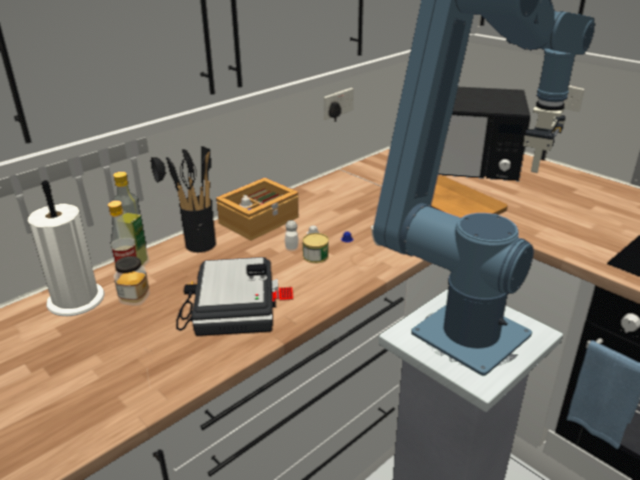

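View pics/top0.png

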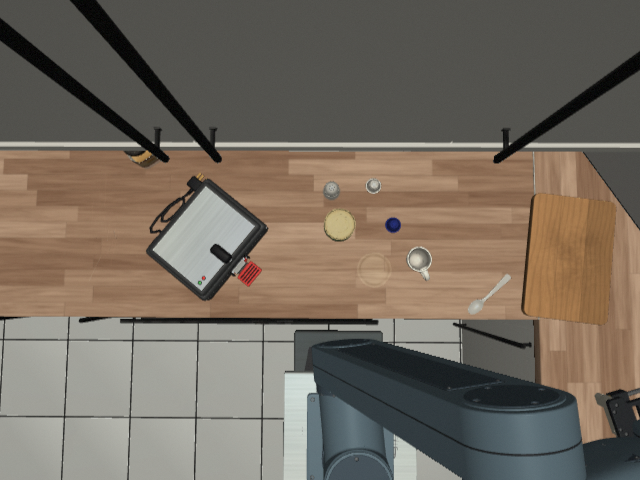

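Scene: grill left of the robot, red paddle at (285,294) in scene view. Top view: red tread (249,272), black grip (222,253), silver lid panel centred ~(203,243). The bystanders are off to the right (tin (340,225), salt (332,190), cup (419,260)).

```bash
cat >h.py <<'E'
from plant import env
import cv2,numpy as np
from scipy.spatial.transform import Rotation as R
def ray(d,u,v):
    P=d["pose"];return P[:3,3],P[:3,:3]@np.array([(u-d["cx"])/d["fx"],(v-d["cy"])/d["fy"],1])
def onz(d,u,v,z):
    o,r=ray(d,u,v);return o+r*(z-o[2])/r[2]
def tri(a,b):
    A=[];y=[]
    for o,r in(a,b):
        r=r/np.linalg.norm(r);M=np.eye(3)-np.outer(r,r);A.append(M);y.append(M@o)
    return np.linalg.lstsq(np.vstack(A),np.hstack(y),rcond=None)[0]
def red(im,box):
    h=cv2.cvtColor(im,cv2.COLOR_BGR2HSV);m=((h[...,0]<8)|(h[...,0]>172))&(h[...,1]>150)&(h[...,2]>80)
    k=np.zeros(m.shape,bool);x0,y0,x1,y1=box;k[y0:y1,x0:x1]=1
    return (m&k).astype(np.uint8)
def biggest(m):
    return max(cv2.findContours(m,cv2.RETR_EXTERNAL,cv2.CHAIN_APPROX_NONE)[0],key=cv2.contourArea)
E
python3 - <<'E'
from h import *
t=env.get_image("top");s=env.get_image("scene")
ct=biggest(red(t["pixels"],(225,250,280,300)));cs=biggest(red(s["pixels"],(265,280,300,305)))
rt=cv2.minAreaRect(ct);print("red",rt,cv2.minAreaRect(cs))
pt=rt[0];ps=cv2.minAreaRect(cs)[0]
print("tread plane",onz(t,*pt,.041),"tri",tri(ray(t,*pt),ray(s,*ps)))
b=np.array([onz(t,*p,.041) for p in cv2.boxPoints(rt)]);e=np.diff(b,axis=0);print("sides",np.linalg.norm(e,axis=1),np.degrees(np.arctan2(e[:,1],e[:,0])))
g=cv2.cvtColor(t["pixels"],cv2.COLOR_BGR2GRAY);hs=cv2.cvtColor(t["pixels"],cv2.COLOR_BGR2HSV)
k=np.zeros(g.shape,np.uint8);k[170:305,140:275]=1
si=((g>110)&(hs[...,1]<40)).astype(np.uint8)*k
c=biggest(cv2.morphologyEx(si,cv2.MORPH_CLOSE,np.ones((25,25))));r=cv2.minAreaRect(c);print("panel",r)
b=np.array([onz(t,*p,.085) for p in cv2.boxPoints(r)]);e=np.diff(b,axis=0);print(b.mean(0),np.linalg.norm(e,axis=1),np.degrees(np.arctan2(e[:,1],e[:,0])))
k[:]=0;k[238:268,206:236]=1
c=biggest(((g<60)).astype(np.uint8)*k);r=cv2.minAreaRect(c);print("grip",r,onz(t,*r[0],.120))
b=np.array([onz(t,*p,.126) for p in cv2.boxPoints(r)]);e=np.diff(b,axis=0);print(np.linalg.norm(e,axis=1),np.degrees(np.arctan2(e[:,1],e[:,0])))
cv2.imwrite("pics/crop.png",cv2.resize(t["pixels"][165:310,135:280],None,fx=4,fy=4,interpolation=cv2.INTER_CUBIC))
E
```

```text
red ((249.01980590820312, 273.1980285644531), (15.19770622253418, 21.53008270263672), 39.28940963745117) ((281.9231262207031, 293.3846740722656), (13.14768123626709, 21.333974838256836), 82.87498474121094)
tread plane [0.3877635  0.24180789 0.041     ] tri [0.390195   0.24476363 0.03821136]
sides [0.05110302 0.03650865 0.05100593] [ -38.66205217 -128.69340821  141.23731387]
panel ((211.44261169433594, 240.36883544921875), (80.27912139892578, 90.39403533935547), 39.80556869506836)
[0.46317285 0.32387678 0.085     ] [0.20891473 0.18889571 0.206785  ] [ -38.63769061 -129.46048832  140.82927598]
grip ((222.5851287841797, 256.8392028808594), (29.580902099609375, 16.636009216308594), 27.89727020263672) [0.42285934 0.2903341  0.12      ]
[0.03684285 0.06642915 0.03673223] [ -26.82092928 -117.41709893  152.94322633]
```

View pics/crop.png

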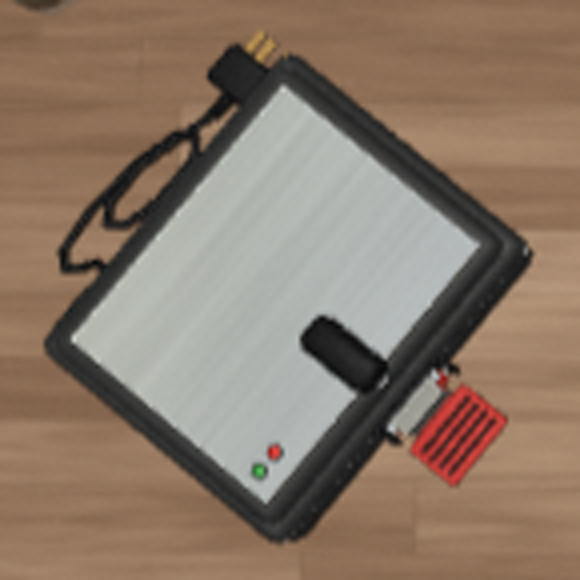

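Crop: tread ribs centred at (460,435), grip top centred ~(345,355), hinge/plug at the upper left; yaw ≈ 51°. I'll do the geometry and plan the approach.

```bash
python3 - <<'E'
from h import *
t=env.get_image("top");g=onz(t,135+343/4,165+352/4,.126)
th=np.radians(51);x=np.array([np.cos(th),np.sin(th),0]);y=np.array([-x[1],x[0],0])
tm=np.array([.3885,.2425,.041]);pan=np.array([.463,.324,.085])
print("grip",g,"rel tread",(g-tm)@x,(g-tm)@y,"panel rel tread",(pan-tm)@x,(pan-tm)@y)
for c in [(288,55),(530,255),(280,540),(48,345)]:
    p=onz(t,135+c[0]/4,165+c[1]/4,.08);print("corner",p,(p-tm)@x,(p-tm)@y)
s=env.get_state();T=R.from_quat(s["orientation"]).as_matrix()
p0=np.array(s["position"])
for w in [(.40,-.15,.30),(.34,.16,.25)]:
    d=np.array(w)-p0;print(w,np.round(T.T@d*100,1));p0=np.array(w)
E
```

```text
grip [0.43111009 0.29342882 0.126     ] rel tread 0.06639452460036713 -0.0010637168601278432 panel rel tread 0.11022176499195604 -0.006607762257982576
corner [0.60792231 0.33871112 0.08      ] 0.2128570207174093 -0.10997554458448117
corner [0.49053161 0.19490911 0.08      ] 0.027225511179592793 -0.10924337203018811
corner [0.32518274 0.33665412 0.08      ] 0.033324651510819 0.10845985817667048
corner [0.43681927 0.47442787 0.08      ] 0.21065010723664668 0.10840581368132476
(0.4, -0.15, 0.3) [ 33.9 -28.9 -10.5]
(0.34, 0.16, 0.25) [  3.3 -31.4   5. ]
```

```bash
python3 -m crank '{"twist":[[0,0,0],[0,0,0],[0,0,0],[0,0,0],[0,0,0],[0,0,0],[0,0,0],[0,0,0]],"travel":[[4.2,-3.6,-1.3],[4.2,-3.6,-1.3],[4.2,-3.6,-1.3],[4.2,-3.6,-1.3],[4.2,-3.6,-1.3],[4.2,-3.6,-1.3],[4.2,-3.6,-1.3],[4.2,-3.6,-1.3]],"grip":[1,1,1,1,1,1,1,1]}'; python3 -m crank '{"twist":[[0,0,0],[0,0,0],[0,0,0],[0,0,0],[0,0,0],[0,0,0],[0,0,0],[0,0,0]],"travel":[[0.4,-4,0],[0.4,-4,0],[0.4,-4,0],[0.4,-4,0],[0.4,-4,0],[0.4,-4,0.5],[0.4,-4,0.5],[0.4,-4,0.5]],"grip":[1,1,1,1,1,1,1,1]}'
```

```text
time: 1.25
position: [0.3986, -0.1506, 0.2998]
orientation: [0.989, 0.148, 0.0, 0.0]
contact_force: [0.5, -0.6, -0.2]
width: 0.0176
gripper_force: 0.0
time: 2.25
position: [0.3345, 0.1643, 0.2842]
orientation: [0.989, 0.148, 0.0, 0.0]
contact_force: [0.4, 0.4, -0.4]
width: 0.0003
gripper_force: 0.0
```

```bash
python3 -m crank '{"twist":[[0,0,-8.5],[0,0,-8.5],[0,0,-8.5],[0,0,-8.5],[0,8.5,0],[0,8.5,0],[0,8,0],[0,0,0]],"travel":[[0,0,0],[0,0,0],[0,0,0],[0,0,0],[0,0,0],[0,0,0],[0,0,0],[0,0,0]],"grip":[1,1,1,1,1,1,1,1]}'
cat >>h.py <<'E'
def plan(*ws):
    s=env.get_state();T=R.from_quat(s["orientation"]).as_matrix();p=np.array(s["position"])
    print("t",s["time"],"p",np.round(p,4),"F",np.round(s["contact_force"],1),"w",round(s["width"],4),"q",np.round(s["q"],2))
    print("axes",np.round(T.T,3).tolist())
    for w in ws:
        w=np.array(w);print(np.round(w,4),"->",np.round(T.T@(w-p)*100,2),"down 1cm ->",np.round(-T.T[:,2],3));p=w
th=np.radians(51);X=np.array([np.cos(th),np.sin(th),0]);Y=np.array([-X[1],X[0],0]);Z=np.array([0,0,1.])
TM=np.array([.3885,.2425,.041])
E
python3 - <<'E'
from h import *
T=R.from_quat(env.get_state()["orientation"]).as_matrix()
tip=.014*T[:,2]; p=TM-.002*X-tip
plan(p+.06*Z,p+.01*Z,p)
E
```

```text
time: 3.25
position: [0.3348, 0.1603, 0.2834]
orientation: [0.883, 0.416, 0.195, -0.092]
contact_force: [1.0, 0.0, 0.7]
width: 0.0004
gripper_force: 0.0
t 3.25 p [0.3348 0.1603 0.2834] F [1.  0.  0.7] w 0.0004 q [-0.35 -0.42  2.02  0.42  1.41  0.3 ]
axes [[0.578, 0.699, 0.422], [0.771, -0.637, -0.0], [0.269, 0.325, -0.907]]
[0.3835 0.2364 0.1137] -> [ 0.96 -1.09 19.17] down 1cm -> [-0.422  0.     0.907]
[0.3835 0.2364 0.0637] -> [-2.11  0.    4.53] down 1cm -> [-0.422  0.     0.907]
[0.3835 0.2364 0.0537] -> [-0.42  0.    0.91] down 1cm -> [-0.422  0.     0.907]
```

```bash
python3 -m crank '{"twist":[[0,0,0],[0,0,0],[0,0,0],[0,0,0],[0,0,0],[0,0,0],[0,0,0],[0,0,0]],"travel":[[0.4,-0.3,4.8],[0.4,-0.3,4.8],[0.4,-0.3,4.8],[0.4,-0.2,4.8],[0,0,0],[-1.05,0,2.25],[-0.7,0,1.5],[0,0,0]],"grip":[1,1,1,1,1,1,1,1]}'
python3 - <<'E'
from h import *
T=R.from_quat(env.get_state()["orientation"]).as_matrix()
p=TM+.004*X-.014*T[:,2]+.003*Z
plan(p,p-.016*Z)
cv2.imwrite("pics/w1.png",env.get_image("wrist")["pixels"]);cv2.imwrite("pics/t1.png",cv2.resize(env.get_image("top")["pixels"][165:310,135:320],None,fx=4,fy=4))
E
```

```text
time: 4.25
position: [0.3865, 0.2453, 0.0763]
orientation: [0.881, 0.421, 0.195, -0.094]
contact_force: [-0.3, 0.7, -0.4]
width: 0.0004
gripper_force: 0.0
t 4.25 p [0.3865 0.2453 0.0763] F [-0.3  0.7 -0.4] w 0.0004 q [0.02 0.01 2.28 0.57 0.64 0.27]
axes [[0.569, 0.706, 0.422], [0.779, -0.627, -0.001], [0.265, 0.329, -0.906]]
[0.3873 0.241  0.0567] -> [-1.08  0.33  1.66] down 1cm -> [-0.422  0.001  0.906]
[0.3873 0.241  0.0407] -> [-0.68  0.    1.45] down 1cm -> [-0.422  0.001  0.906]
```

View pics/w1.png

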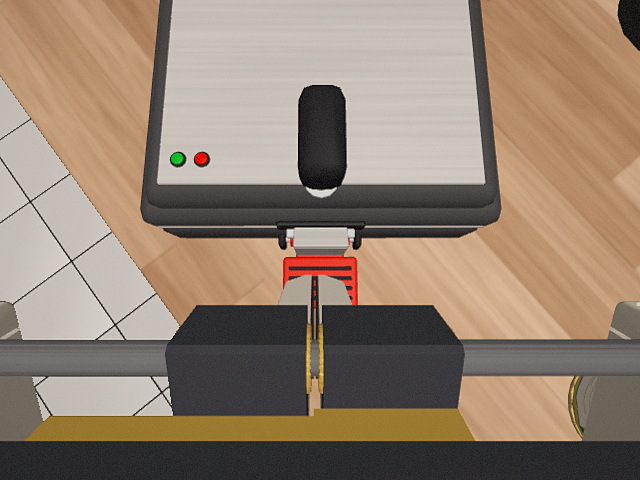

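Wrist view: tread (320,280) is centred right ahead of the fingertips (315,285), and the grip (322,135) is in line. The alignment is good, so I'll press.

```bash
python3 -m crank '{"twist":[[0,0,0],[0,0,0],[0,0,0],[0,0,0],[0,0,0],[0,0,0]],"travel":[[-0.6,0.3,0.8],[-0.5,0,0.9],[-0.25,0,0.55],[-0.25,0,0.55],[0,0,0],[0,0,0]],"grip":[1,1,1,1,1,1]}'; python3 - <<'E'
from h import *
plan()
E
```

```text
time: 5.1
position: [0.3874, 0.2405, 0.0437]
orientation: [0.881, 0.42, 0.195, -0.093]
contact_force: [-0.8, 0.4, 0.9]
width: 0.0006
gripper_force: 0.0
t 5.1 p [0.3874 0.2405 0.0437] F [-0.8  0.4  0.9] w 0.0006 q [0.01 0.08 2.33 0.68 0.55 0.13]
axes [[0.57, 0.704, 0.423], [0.777, -0.629, 0.0], [0.266, 0.329, -0.906]]
```

```bash
python3 - <<'E'
from h import *
a=env.get_image("wrist")["pixels"][150:480,140:500];b=env.get_image("scene")["pixels"][230:340,170:330]
b=cv2.resize(b,(480,330),interpolation=cv2.INTER_CUBIC);cv2.imwrite("pics/c2.png",cv2.resize(np.hstack([a,b]),(800,315)))
E
```

```text
(no output)
```

View pics/c2.png

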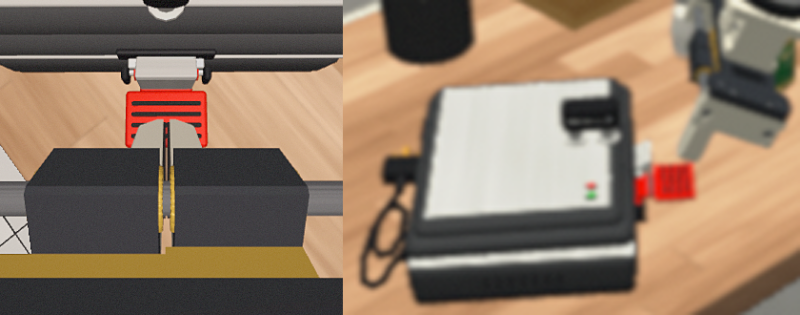

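```bash
cat >>h.py <<'E'
def proj(d,p):
    P=d["pose"];c=P[:3,:3].T@(np.asarray(p)-P[:3,3]);return np.round([d["fx"]*c[0]/c[2]+d["cx"],d["fy"]*c[1]/c[2]+d["cy"]],1)
E
python3 - <<'E'
from h import *
s=env.get_image("scene");w=env.get_image("wrist");st=env.get_state();T=R.from_quat(st["orientation"]).as_matrix();p=np.array(st["position"])
tip=p+.014*T[:,2]
print("tip",tip,"scene",proj(s,tip),"wrist",proj(w,tip))
print("tread pred scene",proj(s,TM),"wrist",proj(w,TM))
im=w["pixels"];c=biggest(red(im,(200,200,440,330)));print(cv2.boundingRect(c));
top=[q for q in c[:,0] if q[1]<cv2.boundingRect(c)[1]+4];l=min(q[0] for q in top);r=max(q[0] for q in top);v=cv2.boundingRect(c)[1]
print("far edge",l,r,v)
for z in(.041,.03,.02,.01):print(z,onz(w,l,v,z),onz(w,r,v,z),np.linalg.norm(onz(w,l,v,z)-onz(w,r,v,z)),(onz(w,(l+r)/2,v,z)-TM)@X)
cs=biggest(red(s["pixels"],(265,280,300,305)));print(cv2.boundingRect(cs),cv2.minAreaRect(cs))
cv2.imwrite("pics/s3.png",cv2.resize(s["pixels"][255:315,255:335],(800,600),interpolation=cv2.INTER_CUBIC))
E
```

```text
tip [0.39110749 0.24500003 0.03098469] scene [283.1 295.7] wrist [313.9 266.8]
tread pred scene [284.4 292.5] wrist [313.1 271.3]
(271, 243, 87, 62)
far edge 273 355 243
0.041 [0.38035663 0.27119242 0.041     ] [0.41910577 0.23980911 0.041     ] 0.04986389712535949 0.017171511942992306
0.03 [0.38043398 0.27343023 0.03      ] [0.42125676 0.24036746 0.03      ] 0.05253233440122129 0.01895919479559435
0.02 [0.3805043 0.2754646 0.02     ] [0.4232122  0.24087505 0.02      ] 0.05495818647018656 0.020584361025232555
0.01 [0.38057462 0.27749897 0.01      ] [0.42516765 0.24138264 0.01      ] 0.05738403853915184 0.022209527254870763
(272, 287, 22, 15) ((281.9615783691406, 293.6923522949219), (12.527507781982422, 21.333974838256836), 82.87498474121094)
```

View pics/s3.png

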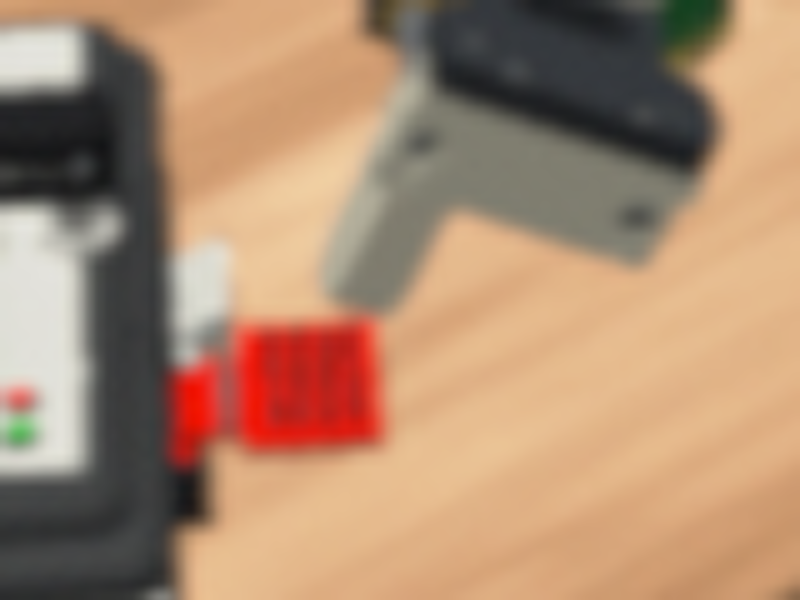

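Scene crop: the fingertip is at (365,300), i.e. full-frame (291.5,285), about 28 mm short along the tool axis of the reported position. The paddle at (310,385) is still up and there is no force. I'll advance along the tool axis in small steps, watching the force.

```bash
python3 -m crank '{"twist":[[0,0,0],[0,0,0],[0,0,0]],"travel":[[0,0,0.4],[0,0,0.4],[0,0,0]],"grip":[1,1,1]}'; python3 - <<'E'
from h import *
plan()
s=env.get_image("scene");t=env.get_image("top")
st=env.get_state();T=R.from_quat(st["orientation"]).as_matrix();tip=np.array(st["position"])+.014*T[:,2]
print(proj(s,tip),proj(t,tip))
a=cv2.resize(s["pixels"][255:315,255:335],(400,300),interpolation=cv2.INTER_CUBIC);b=cv2.resize(t["pixels"][230:300,220:310],(400,300),interpolation=cv2.INTER_CUBIC)
cv2.imwrite("pics/s4.png",np.hstack([a,b]))
E
```

```text
time: 5.68
position: [0.3891, 0.2431, 0.0358]
orientation: [0.881, 0.42, 0.195, -0.093]
contact_force: [0.3, -0.4, -0.2]
width: 0.0004
gripper_force: 0.0
t 5.675 p [0.3891 0.2431 0.0358] F [ 0.3 -0.4 -0.2] w 0.0004 q [0.01 0.11 2.33 0.7  0.52 0.11]
axes [[0.571, 0.704, 0.422], [0.777, -0.629, -0.001], [0.265, 0.329, -0.907]]
[281.9 298.3] [247.7 271.1]
```

View pics/s4.png

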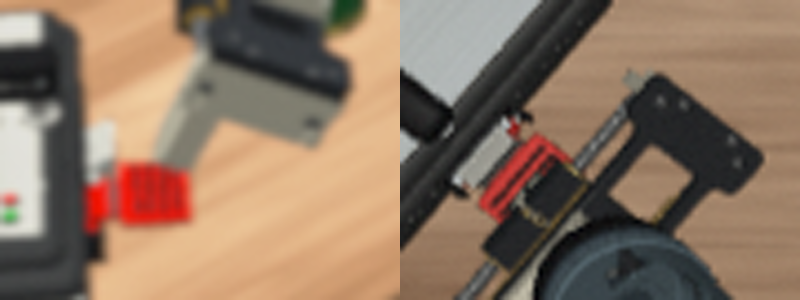

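Scene: the tip at (175,170) of the crop is just about over the tread's far side. Top: the fingers are over the tread. It is close to contact, so I'll continue.

```bash
for i in 1; do python3 -m crank '{"twist":[[0,0,0],[0,0,0]],"travel":[[0,0,0.5],[0,0,0]],"grip":[1,1]}' | grep -E "pos|force"; python3 -m crank '{"twist":[[0,0,0],[0,0,0]],"travel":[[-0.1,0,0.4],[0,0,0]],"grip":[1,1]}' | grep -E "pos|force"; done
```

```text
position: [0.3905, 0.2447, 0.0314]
contact_force: [0.6, -0.0, 0.7]
gripper_force: 0.0
position: [0.391, 0.2453, 0.0273]
contact_force: [-1.4, 0.2, -0.5]
gripper_force: 0.0
```

```bash
python3 -m crank '{"twist":[[0,0,0],[0,0,0]],"travel":[[0,0,0.4],[0,0,0]],"grip":[1,1]}' | grep -E "pos|contact"; python3 -m crank '{"twist":[[0,0,0],[0,0,0]],"travel":[[-0.1,0,0.3],[0,0,0]],"grip":[1,1]}' | grep -E "pos|contact"; python3 - <<'E'
from h import *
s=env.get_image("scene");w=env.get_image("wrist")
a=cv2.resize(s["pixels"][255:315,255:335],(400,300),interpolation=cv2.INTER_CUBIC);b=cv2.resize(w["pixels"][180:360,200:440],(400,300),interpolation=cv2.INTER_CUBIC)
cv2.imwrite("pics/s5.png",np.hstack([a,b]))
E
```

```text
position: [0.3924, 0.2466, 0.0239]
contact_force: [0.0, -0.1, 0.0]
position: [0.3925, 0.2467, 0.0208]
contact_force: [-1.5, -2.6, 3.6]
```

View pics/s5.png

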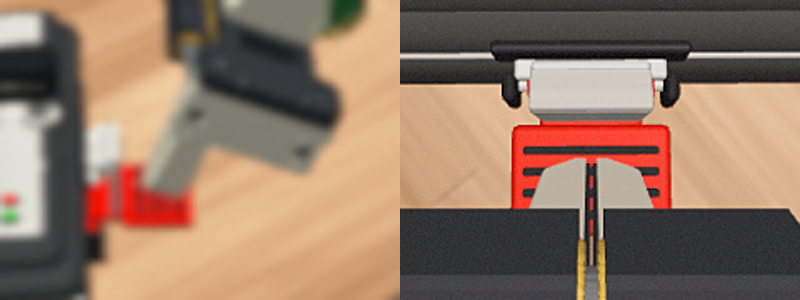

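Wrist: tip (590,165) is mid-tread; scene: tip on the tread and first force felt. Now I'll press straight down.

```bash
python3 -m crank '{"twist":[[0,0,0],[0,0,0],[0,0,0]],"travel":[[-0.2,0,0.45],[-0.2,0,0.45],[0,0,0]],"grip":[1,1,1]}' | grep -E "pos|contact"; python3 -m crank '{"twist":[[0,0,0],[0,0,0]],"travel":[[-0.15,0,0.3],[0,0,0]],"grip":[1,1]}' | grep -E "pos|contact"; python3 - <<'E'
from h import *
s=env.get_image("scene");T=R.from_quat([.989,.148,0,0])
print("start tip pred",proj(s,[.161,-.525,.181]),"z+.03",proj(s,[.161,-.525,.211]))
w=env.get_image("wrist");print(cv2.boundingRect(biggest(red(w["pixels"],(200,200,440,330)))))
E
```

```text
position: [0.3922, 0.2465, 0.0106]
contact_force: [-3.5, -8.0, 7.1]
position: [0.3923, 0.2465, 0.0078]
contact_force: [-7.9, -10.0, 16.8]
start tip pred [534.9 178.1] z+.03 [536.8 168.5]
(274, 220, 82, 16)
```

```bash
python3 -m crank '{"twist":[[0,0,0],[0,0,0],[0,0,0]],"travel":[[-0.1,0,0.2],[0,0,0],[0,0,0]],"grip":[1,1,1]}' | grep -E "pos|contact"; cat >>h.py <<'E'
def lid():
    # red+green lamps on lid: scene x top triangulation
    t=env.get_image("top");s=env.get_image("scene");o=[]
    for d,box in((t,(180,270,215,295)),(s,(245,280,268,305))):
        h=cv2.cvtColor(d["pixels"],cv2.COLOR_BGR2HSV);x0,y0,x1,y1=box
        m=np.zeros(h.shape[:2],np.uint8);m[y0:y1,x0:x1]=((h[...,0]>45)&(h[...,0]<85)&(h[...,1]>90))[y0:y1,x0:x1]
        M=cv2.moments(m,True);o.append((M["m10"]/M["m00"],M["m01"]/M["m00"],M["m00"]) if M["m00"] else None)
    print("green",o)
    if all(o):print("tri",tri(ray(t,*o[0][:2]),ray(s,*o[1][:2])))
E
python3 - <<'E'
from h import *
lid()
E
python3 - <<'E'
import sys;sys.path.insert(0,'.')
from h import *
t0=cv2.imread("pics/top0.png");s0=cv2.imread("pics/scene0.png")
class E0:pass
g=env.get_image
def f(n):
    d=dict(g(n));d["pixels"]={"top":t0,"scene":s0}[n];return d
env_=type("e",(),{"get_image":staticmethod(f)});import h;h.env=env_;h.lid()
E
```

```text
position: [0.3926, 0.2466, 0.0071]
contact_force: [-19.2, -20.9, 44.9]
green [(195.0, 280.5, 8.0), (253.0, 291.0, 1.0)]
tri [0.36943679 0.35281778 0.11053614]
green [(199.16666666666666, 282.1666666666667, 6.0), (256.5, 298.0, 2.0)]
tri [0.36532276 0.34788873 0.09015773]
```

The lid sprang up about 20 mm and the paddle is at its stop (45 N). Backing off now.

```bash
python3 -m crank '{"twist":[[0,0,0],[0,0,0],[0,0,0],[0,0,0],[0,0,0],[0,0,0],[0,0,0],[0,0,0]],"travel":[[0.2,0,-0.6],[0.4,0,-1.2],[0,0,-2],[0,0,-3],[0,0,-4],[0,0,-4],[0,0,0],[0,0,0]],"grip":[1,1,1,1,1,1,-1,-1]}' | grep -E "pos|contact|width"; python3 - <<'E'
from h import *
s=env.get_image("scene");Zt=np.array([.265,.329,-.907]);Xt=np.array([.57,.704,.423]);p=np.array([.3925,.2467,.0208])
q=onz(s,288,293,.041);print("tip real",q,"rel TCP along tool x,y,z",(q-p)@Xt,(q-p)@np.array([.777,-.629,0]),(q-p)@Zt)
lid();plan()
im=env.get_image("wrist");t=env.get_image("top")
cs=biggest(red(s["pixels"],(265,280,300,305)));print(cv2.minAreaRect(cs))
cv2.imwrite("pics/w6.png",np.hstack([cv2.resize(im["pixels"],(400,300)),cv2.resize(s["pixels"][210:330,180:340],(400,300))]))
E
```

```text
position: [0.3564, 0.2026, 0.1416]
contact_force: [-0.3, -0.0, 0.1]
width: 0.0161
tip real [0.38062618 0.23730451 0.041     ] rel TCP along tool x,y,z -0.004837902277261913 -0.0033161944231353798 -0.024559078471956347
green [(195.0, 280.5, 8.0), (253.0, 291.0, 1.0)]
tri [0.36943679 0.35281778 0.11053614]
t 9.325 p [0.3557 0.2029 0.1408] F [ 0.3  0.2 -0.2] w 0.0276 q [-0.15 -0.21  2.26  0.48  0.92  0.27]
axes [[0.571, 0.704, 0.421], [0.777, -0.629, -0.003], [0.263, 0.329, -0.907]]
((282.0231018066406, 293.6846618652344), (12.527507781982422, 21.20993995666504), 82.87498474121094)
```

View pics/w6.png

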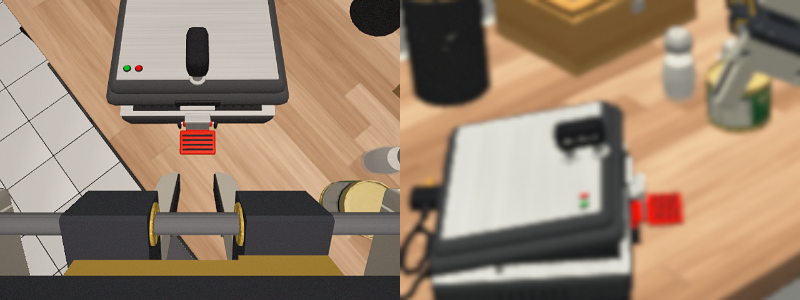

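The lid is ajar and the paddle is up again at (198,142) in the wrist half. The grip is at (197,52), and the fingers are opening. Now the grasp pose, checked against the wrist and scene views.

```bash
python3 - <<'E'
from h import *
H=TM+.211*X-.001*Y;H[2]=.052
def G(a):
    b=np.arctan2(.060,.145)+a;return H+.1569*(-np.cos(b)*X+np.sin(b)*Z)
w=env.get_image("wrist");s=env.get_image("scene");t=env.get_image("top")
for a in(.12,.15,.18):print(a,G(a),"wrist",proj(w,G(a)),"scene",proj(s,G(a)),"top",proj(t,G(a)))
for n,d,b in(("wrist",w,(285,30,345,125)),("scene",s,(235,250,268,272)),("top",t,(205,235,240,268))):
    x0,y0,x1,y1=b;m=np.zeros(d["pixels"].shape[:2],np.uint8);m[y0:y1,x0:x1]=(d["pixels"].max(2)<60)[y0:y1,x0:x1]
    print(n,[ (np.round(c[0]),np.round(c[1])) for c in [cv2.minAreaRect(biggest(m))]])
T=R.from_quat(env.get_state()["orientation"]).as_matrix()
p=G(.15)+.042*T[:,2];plan(p-.07*T[:,2],p)
E
```

```text
0.12 [0.43600167 0.29957066 0.12891524] wrist [316.1  92.6] scene [252.6 264.4] top [217.8 250.7]
0.15 [0.43749231 0.30141145 0.13298264] wrist [316.1  85.8] scene [251.5 263.1] top [216.6 249.9]
0.18 [0.43905905 0.30334622 0.13697716] wrist [316.1  78.8] scene [250.4 261.7] top [215.4 249.1]
wrist [(array([315.,  83.]), array([78., 36.]))]
scene [(array([253., 263.]), array([10., 22.]))]
top [(array([223., 254.]), array([27., 34.]))]
t 9.575 p [0.3562 0.2027 0.1416] F [ 0.9 -0.1  0.3] w 0.048 q [-0.15 -0.21  2.26  0.48  0.92  0.27]
axes [[0.571, 0.705, 0.422], [0.777, -0.629, -0.001], [0.264, 0.329, -0.907]]
[0.4301 0.2922 0.1584] -> [11.23  0.11  3.37] down 1cm -> [-0.422  0.001  0.907]
[0.4486 0.3152 0.0949] -> [-0. -0.  7.] down 1cm -> [-0.422  0.001  0.907]
```

```bash
python3 -m crank '{"twist":[[0,0,0],[0,0,0],[0,0,0],[0,0,0],[0,0,0],[0,0,0],[0,0,0],[0,0,0]],"travel":[[3,0,0],[3,0,0],[2.8,0.1,1],[2.4,0,2.4],[0,0,2],[0,0,1.5],[0,0,1],[0,0,0]],"grip":[-1,-1,-1,-1,-1,-1,-1,-1]}' | grep -E "pos|contact|width"; python3 - <<'E'
from h import *
plan([.4486,.3152,.0949])
w=env.get_image("wrist");s=env.get_image("scene")
cv2.imwrite("pics/w7.png",np.hstack([cv2.resize(w["pixels"],(400,300)),cv2.resize(s["pixels"][210:330,180:340],(400,300))]))
E
```

```text
position: [0.4418, 0.3067, 0.1171]
contact_force: [-0.1, 0.1, -0.6]
width: 0.0929
t 10.575 p [0.4418 0.3067 0.1171] F [-0.1  0.1 -0.6] w 0.0929 q [0.19 0.08 2.07 0.44 0.7  0.58]
axes [[0.571, 0.705, 0.421], [0.777, -0.629, -0.001], [0.264, 0.328, -0.907]]
[0.4486 0.3152 0.0949] -> [ 0.05 -0.    2.47] down 1cm -> [-0.421  0.001  0.907]
```

View pics/w7.png

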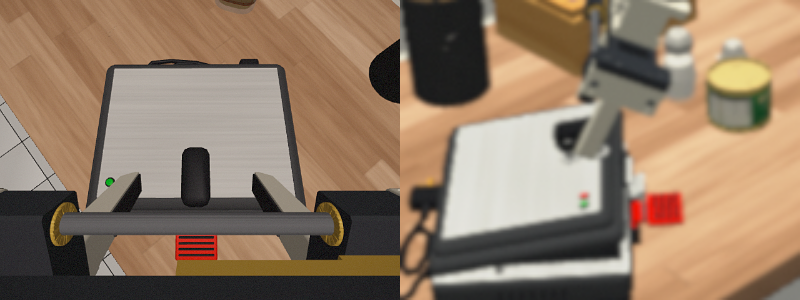

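Wrist: the grip (196,178) lies between the open fingers (125 / 270). Scene: fingertips are level with the grip. No views left; I'll advance 2 cm and close.

```bash
python3 -m crank '{"twist":[[0,0,0],[0,0,0],[0,0,0]],"travel":[[0,0,1],[0,0,1],[0,0,0]],"grip":[-1,-1,-1]}' | grep -E "pos|contact|width"; python3 -m crank '{"twist":[[0,0,0],[0,0,0],[0,0,0],[0,0,0],[0,0,0],[0,0,0],[0,0,0],[0,0,0]],"travel":[[0,0,0],[0,0,0],[0,0,0],[0,0,0],[0,0,0],[0,0,0],[0,0,0],[0,0,0]],"grip":[1,1,1,1,1,1,1,1]}'
```

```text
position: [0.4471, 0.3133, 0.0987]
contact_force: [-0.7, 0.0, 1.1]
width: 0.0932
time: 12.05
position: [0.4464, 0.3138, 0.0994]
orientation: [0.881, 0.42, 0.195, -0.094]
contact_force: [-2.5, 4.2, -0.2]
width: 0.0236
gripper_force: 30.0
```

```bash
python3 - <<'E'
from h import *
T=R.from_quat(env.get_state()["orientation"]).as_matrix()
H=TM+.211*X-.001*Y;H[2]=.052
G=lambda a:H+.1569*(-np.cos(.3924+a)*X+np.sin(.3924+a)*Z)
a=np.linspace(.15,.785,9)
for i in range(8):print(round(a[i+1],3),np.round(T.T@(G(a[i+1])-G(a[i]))*100,2),end=";")
p=np.array(env.get_state()["position"]);print("\ngoal TCP",p+G(.785)-G(.15),G(.785))
E
```

```text
0.229 [ 1.06 -0.   -0.65];0.309 [ 1.11 -0.   -0.57];0.388 [ 1.15 -0.   -0.48];0.468 [ 1.18 -0.   -0.39];0.547 [ 1.21 -0.   -0.29];0.626 [ 1.23 -0.   -0.19];0.706 [ 1.24 -0.   -0.1 ];0.785 [ 1.25 -0.    0.  ];
goal TCP [0.49316127 0.3715383  0.16336368] [0.48421385 0.35910774 0.1969148 ]
```

```bash
python3 -m crank '{"twist":[[0,0,0],[0,0,0],[0,0,0],[0,0,0],[0,0,0],[0,0,0],[0,0,0],[0,0,0]],"travel":[[0.53,0,-0.33],[0.53,0,-0.32],[0.55,0,-0.29],[0.56,0,-0.28],[0.57,0,-0.24],[0.58,0,-0.24],[0.59,0,-0.2],[0.59,0,-0.19]],"grip":[1,1,1,1,1,1,1,1]}'; python3 - <<'E'
from h import *
t=env.get_image("top");lid.__call__()
plan([.4932,.3715,.1634])
E
```

```text
time: 13.05
position: [0.466, 0.3382, 0.1369]
orientation: [0.881, 0.421, 0.194, -0.094]
contact_force: [-2.9, 4.6, -7.6]
width: 0.0237
gripper_force: 30.0
green [None, None]
t 13.2 p [0.4663 0.3386 0.1373] F [-3.6  4.7 -5.4] w 0.0238 q [0.26 0.12 1.96 0.38 0.74 0.69]
axes [[0.571, 0.705, 0.421], [0.778, -0.628, -0.002], [0.263, 0.329, -0.907]]
[0.4932 0.3715 0.1634] -> [ 4.95  0.01 -0.58] down 1cm -> [-0.421  0.002  0.907]
```

```bash
python3 -m crank '{"twist":[[0,0,0],[0,0,0],[0,0,0],[0,0,0],[0,0,0],[0,0,0],[0,0,0],[0,0,0]],"travel":[[0.6,0,-0.15],[0.6,0,-0.14],[0.61,0,-0.1],[0.62,0,-0.09],[0.62,0,-0.06],[0.62,0,-0.04],[0.63,0,0],[0.62,0,0]],"grip":[1,1,1,1,1,1,1,1]}'; python3 -m crank '{"twist":[[0,0,0],[0,0,0]],"travel":[[0,0,0],[0,0,0]],"grip":[1,1]}' >/dev/null; python3 - <<'E'
from h import *
plan([.4932,.3715,.1634])
H=TM+.211*X-.001*Y;H[2]=.052
G=lambda a:H+.1569*(-np.cos(.3924+a)*X+np.sin(.3924+a)*Z)
# lamps at lid: predict pixel positions at several angles from shut positions, then find in images
t=env.get_image("top");s=env.get_image("scene")
L0=onz(t,135+260/4,165+470/4,.086);L0-=0
rx=(L0-H)@X;ry=(L0-H)@Y;rz=L0[2]-H[2]
for a in(.15,.70,.785,.87):
    c,n=np.cos(a),np.sin(a);P=H+ry*Y+(rx*c+rz*n)*X+(-rx*n+rz*c)*Z
    print(a,np.round(P,3),"top",proj(t,P),"scene",proj(s,P))
for n,d in(("top",t),("scene",s)):
    h=cv2.cvtColor(d["pixels"],cv2.COLOR_BGR2HSV);m=((h[...,0]>45)&(h[...,0]<80)&(h[...,1]>80)&(h[...,2]>60)).astype(np.uint8)
    k,_,st,ce=cv2.connectedComponentsWithStats(m);print(n,[(np.round(ce[i],1).tolist(),int(st[i,4])) for i in range(1,k) if 140<ce[i][0]<320 and 180<ce[i][1]<310])
    m=red(d["pixels"],(140,180,320,310));k,_,st,ce=cv2.connectedComponentsWithStats(m);print(" red",[(np.round(ce[i],1).tolist(),int(st[i,4])) for i in range(1,k)])
E
```

```text
time: 14.2
position: [0.4926, 0.3711, 0.1636]
orientation: [0.881, 0.421, 0.194, -0.094]
contact_force: [-7.3, 0.8, -1.0]
width: 0.0237
gripper_force: 30.0
t 14.45 p [0.4928 0.3714 0.1638] F [-6.7  3.3 -2. ] w 0.024 q [0.31 0.16 1.84 0.33 0.8  0.8 ]
axes [[0.571, 0.705, 0.421], [0.778, -0.629, -0.002], [0.263, 0.329, -0.907]]
[0.4932 0.3715 0.1634] -> [0.01 0.02 0.05] down 1cm -> [-0.421  0.002  0.907]
0.15 [0.369 0.353 0.107] top [195.5 280.6] scene [252.8 292.2]
0.7 [0.4   0.391 0.171] top [170.7 266. ] scene [229.4 270.5]
0.785 [0.407 0.399 0.178] top [166.  262.8] scene [224.6 268.1]
0.87 [0.414 0.408 0.184] top [161.1 259.5] scene [219.5 266.1]
top [([170.0, 265.0], 1)]
 red [([253.9, 270.0], 124)]
scene [([142.0, 229.0], 1), ([228.0, 269.0], 1)]
 red [([269.7, 197.5], 15), ([282.8, 293.6], 234)]
```

```bash
python3 - <<'E'
from h import *
from scipy.optimize import least_squares
H=TM+.211*X-.001*Y;H[2]=.052
t=env.get_image("top");s=env.get_image("scene")
def cen(im,box,g):
    x0,y0,x1,y1=box;a=im[y0:y1,x0:x1].astype(float)
    e=(a[...,1]-np.maximum(a[...,0],a[...,2])) if g else (a[...,2]-np.maximum(a[...,0],a[...,1]))
    e=np.clip(e-20,0,None);yy,xx=np.mgrid[y0:y1,x0:x1];return np.round([(e*xx).sum()/e.sum(),(e*yy).sum()/e.sum(),e.sum()],2) if e.sum() else None
T0=cv2.imread("pics/top0.png");S0=cv2.imread("pics/scene0.png")
for g in(1,0):
    a0=cen(T0,(194,274,211,290),g);b0=cen(S0,(249,286,266,303),g);a1=cen(t["pixels"],(158,252,184,275),g);b1=cen(s["pixels"],(215,258,240,278),g)
    print("green" if g else "red",a0,b0,a1,b1)
    for nm,d,c0,c1 in(("top",t,a0,a1),("scene",s,b0,b1)):
        if c0 is None or c1 is None:continue
        L0=onz(d,*c0[:2],.088);rx=(L0-H)@X;ry=(L0-H)@Y;rz=L0[2]-H[2]
        def P(a):c,n=np.cos(a),np.sin(a);return H+ry*Y+(rx*c+rz*n)*X+(-rx*n+rz*c)*Z
        r=least_squares(lambda v:proj(d,P(v[0]))-c1[:2],[.7],diff_step=.1);print(nm,.01+r.x,r.fun)
E
```

```text
green [199.27 282.25 362.  ] [256.51 297.64 215.  ] None [228.29 268.74 129.  ]
scene [0.72197246] [ 0.11 -0.24]
red [203.09 277.59 843.  ] [256.36 294.2  363.  ] None [228.39 265.51 253.  ]
scene [0.72360377] [ 0.11 -0.31]
```

Lamps suggest ≈0.72 rad, the arm's arc ≈0.78. I'll cross-check with the direction of the panel's side edges, independent of the hinge position.

```bash
cat >edge.py <<'E'
from h import *
from scipy.optimize import brentq
def edges(nm,im,d,box,seed):
    x0,y0,x1,y1=box;h=cv2.cvtColor(im,cv2.COLOR_BGR2HSV);m=np.zeros(h.shape[:2],np.uint8)
    m[y0:y1,x0:x1]=((h[...,1]<45)&(h[...,2]>105))[y0:y1,x0:x1]
    m=cv2.morphologyEx(m,cv2.MORPH_OPEN,np.ones((3,3)));k,l=cv2.connectedComponents(m)
    if not l[seed[1],seed[0]]:print(nm,"seed",im[seed[1],seed[0]]);return
    m=(l==l[seed[1],seed[0]]).astype(np.uint8);c=cv2.convexHull(biggest(m));q=cv2.approxPolyDP(c,5,True)[:,0]
    print(nm,q.tolist(),m.sum())
    ct=biggest(m)[:,0].astype(float)
    for i in range(len(q)):
        a,b=q[i].astype(float),q[(i+1)%len(q)].astype(float);L=np.linalg.norm(b-a)
        if L<25:continue
        u=(b-a)/L;w=ct-a;s=w@u;e=w@np.array([-u[1],u[0]]);f=ct[(s>.1*L)&(s<.9*L)&(abs(e)<2.5)]
        if len(f)<15:continue
        vx,vy,cx,cy=cv2.fitLine(f.astype(np.float32),cv2.DIST_HUBER,0,.01,.01).ravel()
        n=np.cross(ray(d,cx,cy)[1],ray(d,cx+50*vx,cy+50*vy)[1]);n/=np.linalg.norm(n)
        A=[np.arctan2(n@D, n@Z) for D in(X,)][0]  # n.(-cos a X+sin a Z)=0
        print("  edge",np.round([*a,*b]),"angle if side edge",round(float((A+np.pi/2)%np.pi-np.pi/2),3),"sens",round(float(np.hypot(n@X,n@Z)),2),"yaxis resid",round(float(n@Y),3))
E
python3 - <<'E'
from edge import *
t=env.get_image("top");s=env.get_image("scene");w=env.get_image("wrist")
edges("scene0",cv2.imread("pics/scene0.png"),s,(185,250,285,335),(225,280))
edges("top0",cv2.imread("pics/top0.png"),t,(140,170,275,305),(190,240))
edges("scene",s["pixels"],s,(170,200,285,320),(225,240))
edges("top",t["pixels"],t,(130,160,275,305),(185,230))
edges("wrist",w["pixels"],w,(0,0,640,480),(320,60))
E
```

```text
scene0 [[263, 258], [262, 302], [198, 305], [205, 261]] 2622
  edge [263. 258. 262. 302.] angle if side edge 1.521 sens 1.0 yaxis resid 0.002
  edge [262. 302. 198. 305.] angle if side edge 0.015 sens 0.8 yaxis resid 0.593
  edge [198. 305. 205. 261.] angle if side edge 1.347 sens 1.0 yaxis resid -0.004
  edge [205. 261. 263. 258.] angle if side edge 0.012 sens 0.85 yaxis resid 0.533
top0 [[207, 187], [253, 228], [200, 289], [153, 248]] 5147
  edge [207. 187. 253. 228.] angle if side edge 1.111 sens 0.0 yaxis resid 1.0
  edge [253. 228. 200. 289.] angle if side edge 1.4 sens 1.0 yaxis resid -0.002
  edge [200. 289. 153. 248.] angle if side edge -0.014 sens 0.16 yaxis resid 0.987
  edge [153. 248. 207. 187.] angle if side edge 1.278 sens 1.0 yaxis resid -0.004
scene [[246, 231], [234, 268], [188, 305], [195, 265], [214, 225]] 1991
  edge [234. 268. 188. 305.] angle if side edge 0.719 sens 0.92 yaxis resid 0.396
  edge [188. 305. 195. 265.] angle if side edge 1.307 sens 1.0 yaxis resid 0.006
  edge [214. 225. 246. 231.] angle if side edge -0.24 sens 0.87 yaxis resid 0.492
top seed [73 67 56]
wrist seed [104 138 182]
```

Edge method reads 0.012–0.015 for the shut lid (true 0.01) and 0.719 now, agreeing with the lamps. I'll raise it about 0.065 rad more.

```bash
python3 -m crank '{"twist":[[0,0,0],[0,0,0],[0,0,0],[0,0,0],[0,0,0],[0,0,0]],"travel":[[0.35,0,0],[0.35,0,0],[0.35,0,0],[0,0,0],[0,0,0],[0,0,0]],"grip":[1,1,1,1,1,1]}'; python3 - <<'E'
from edge import *
s=env.get_image("scene")
edges("scene",s["pixels"],s,(160,200,285,320),(220,240))
edges("scene",s["pixels"],s,(160,200,285,320),(200,270))
E
```

```text
time: 15.55
position: [0.4985, 0.3785, 0.1676]
orientation: [0.881, 0.421, 0.194, -0.094]
contact_force: [-7.2, 2.7, -3.7]
width: 0.0239
gripper_force: 30.0
scene [[242, 230], [231, 266], [188, 305], [212, 220]] 1900
  edge [231. 266. 188. 305.] angle if side edge 0.77 sens 0.93 yaxis resid 0.369
  edge [188. 305. 212. 220.] angle if side edge 1.201 sens 1.0 yaxis resid 0.081
  edge [212. 220. 242. 230.] angle if side edge -0.423 sens 0.88 yaxis resid 0.478
scene [[242, 230], [231, 266], [188, 305], [212, 220]] 1900
  edge [231. 266. 188. 305.] angle if side edge 0.77 sens 0.93 yaxis resid 0.369
  edge [188. 305. 212. 220.] angle if side edge 1.201 sens 1.0 yaxis resid 0.081
  edge [212. 220. 242. 230.] angle if side edge -0.423 sens 0.88 yaxis resid 0.478
```

Now 0.77; one small nudge of 0.25 cm, then check that it's still and the bystanders are unmoved.

```bash
python3 -m crank '{"twist":[[0,0,0],[0,0,0],[0,0,0],[0,0,0]],"travel":[[0.25,0,0],[0,0,0],[0,0,0],[0,0,0]],"grip":[1,1,1,1]}'; python3 - <<'E'
from edge import *
s=env.get_image("scene");t=env.get_image("top")
edges("scene",s["pixels"],s,(160,200,285,320),(220,240))
d=cv2.absdiff(t["pixels"],cv2.imread("pics/top0.png")).max(2)[160:320,318:520];print("bystander diff px",(d>40).sum())
print("red",cv2.minAreaRect(biggest(red(s["pixels"],(265,280,300,305)))),np.abs(env.get_state()["joint_vel"]).max())
E
```

```text
time: 16.1
position: [0.4997, 0.38, 0.1684]
orientation: [0.881, 0.421, 0.193, -0.094]
contact_force: [-5.5, 2.6, -4.7]
width: 0.0236
gripper_force: 30.0
scene [[240, 229], [230, 266], [188, 305], [210, 220]] 1871
  edge [240. 229. 230. 266.] angle if side edge 1.239 sens 0.99 yaxis resid 0.113
  edge [230. 266. 188. 305.] angle if side edge 0.782 sens 0.93 yaxis resid 0.363
  edge [188. 305. 210. 220.] angle if side edge 1.209 sens 1.0 yaxis resid 0.075
  edge [210. 220. 240. 229.] angle if side edge -0.429 sens 0.88 yaxis resid 0.478
bystander diff px 0
red ((282.2692565917969, 293.6539001464844), (12.527507781982422, 20.71380043029785), 82.87498474121094) 0.0004954263416554791
```

Lid at 0.782 rad and still, paddle up, bystanders unmoved: handing in.

```bash
python3 -c "
from plant import env
print(env.job_done())"
```

```text
the job is handed in; nothing more can be done
None
```

I handed the job in with the gripper still holding the lid at about 45° (0.78 rad measured from the images): I pressed the paddle to its stop and let it come back up before the lift, and the other things on the worktop did not move.

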